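Bottom a clutch spring under its end plate

ROBOT

A 6-joint arm with a two-finger parallel gripper is mounted at the origin on the work surface. World frame = base frame: x ahead of the robot, y to its left, z up, the work surface at z = 0. Lengths are in m, angles in degrees, forces in N, time in s.
With the tool pointing down it reaches from about 0.3 to 0.75 m from the base axis. Payload 8.5 kg.
Tool frame: the origin (TCP) lies between the finger pads; the fingertips stand 19 mm ahead of it and the grasp point (between the pads) is the TCP; z points along the fingers, y is the direction in which the jaws open and shut (so a half turn about z gives the same grasp; the last joint's range is limited). The gripper opens to 85 mm and grips with 20 to 120 N. Pads are 22 mm wide; open, the fingers measure 114 mm over their backs; the gripper's body (76 mm by 85 mm) begins 54 mm behind the grasp point. The pads swing forward as they close: fully open they stand 13 mm farther back than shut.
Start: joints at [-78.913, 21.807, 74.336, -0, 83.858, -12.336], TCP at [0.219, -0.505, 0.25] pointing down, gripper open.
Joint ranges: [-178.18, 178.18], [-50.72, 133.34], [12.68, 142.11], [-81.47, 261.47], [9.98, 163.14], [-165.26, 165.26]. Speed limits (degrees/s): [136.94, 136.94, 180, 180, 180, 180].

INTERFACE

Orientations are given as a 3x3 rotation matrix whose columns are the frame's x, y, z axes.
In Python, from rig import env gives the robot as it stands.
- The arm moves only by the shell command python3 -m pendant 'ROWS' [OPENING] [FORCE]. ROWS is JSON, a list of rows, each a list of 2 entries, a list of its own where there are three numbers: the shift along the tool's x, y, z scaled (see below), then the turn, a rotation vector about the tool's x, y, z scaled (see below). A call has 1 to 20 rows; each row shifts and turns the commanded pose from where the row before left it, along the tool's axes as they then stand; what a row does not reach is not made up. The controller multiplies each number of a shift by 0.1 m and each number of a turn by pi/2 rad. A row lasts 1/8 s, in which the tool goes at most 62.5 mm and 10.7 degrees, less where a joint would pass 70% of its speed; a pose out of reach is approached as far as the arm can. A call with a number of a shift or a turn outside -1 to 1 is refused whole. A call with a gripper value outside its range is refused whole. OPENING is the gripper command: -1 is shut, 1 is fully open, values between are in proportion, set as the call begins (- or left out, the last holds). The fingers move at their own pace and stop on an object; FORCE is the grip in N (left out, the last holds). Time passes only in rows, so rows that do not move let the fingers close. It gives the time, the measured TCP pose, the force and the opening at its end, in the units of the state.
- env.observe(): the state, without advancing time (a new reading comes with each control period).
- env.get_image(name): name is "side" or "top"; returns a dict with "image" (400x640x3 uint8, red, green, blue), "K" (3x3 intrinsics, pixels), "distortion" ([k1, k2, p1, p2, k3] as OpenCV has them; the pictures are not rectified), "R" (3x3) and "t" (3): a world point X has camera coordinates R X + t. Camera axes: x right, y down, z forward; pixel columns grow to the right and rows downward; lengths in m; the calibration is good to about 2 mm. A picture is of the moment at which its call begins. There is no depth.
- env.close_job(): hands the job in, once; it reports no verdict.
The state is a dict: "time_s": time; "q": joint angles; "qvel": joint speeds; "joint_efforts": joint torques, N m; "position": TCP position; "tool_rot": TCP orientation; "ft_force": force on the tool from outside, world axes, zero at the start; "wrist_torque": the same for the moment, N m; "grip_width": finger opening in m.
Only numpy, scipy, OpenCV 4.12 (cv2) and the standard library are available. Lean on these libraries where they do the work, as an engineer would, in place of code of your own. Each camera call takes 0.05 s, during which the arm holds its last target.

TASK

Lay the loose end plate on the rim of the spring-loaded clutch cup so that it sits level and fully seated, then press it down against the spring until the cup meets its hard stop, steadily and without ramming it. Finish while still holding it pressed down on the stop, so that I can push the locking pins in; do not let it spring back, and leave the other parts on the bench where they lie.

Things in the scene. Friction and masses are not known exactly. Their poses are not given: they have to be found in the camera images.
- spring_stand: Assembly stand fixed to the bench: dark steel base 120 x 120 x 12 mm, in its middle a steel stop ring (68 mm across, top 30 mm above the bench) with the sprung clutch cup over it, and two side posts (18 x 8 mm, tops 58 mm above the bench, 47 mm from the centre along its +y and -y). Origin: centre of the base's underside; z up.
- cup (a joint): How far the spring-loaded cup is pushed down, in m: 0 = up (as it starts), 0.014 = on the hard stop (the cup's bottom meets the stop ring). With the end plate on it, the cup starts to go down at a push of about 3 to 4 N and needs about 10 to 11 N to be held on the stop; it springs back up when let go.
- cup_rim (a point): Centre of the cup's open mouth, level with its rim; it goes down with the cup. Steel cup, axis vertical, 72 mm outside and 62 mm inside diameter, 40 mm tall, inside depth 35 mm; the rim is 84 mm above the bench when up and 70 mm on the stop. z up.
- end_plate: Loose bare-metal plate, about 0.16 kg, right way up on the bench: disc 76 mm across, 5 mm thick; below it a round spigot 58 mm across, 8 mm deep (foot tapered to 53 mm) that enters the cup, the disc resting on the rim; on top, across the middle, a grip bar 50 mm long (plate x), 14 mm wide (y), 30 mm tall. Origin: centre of the spigot's underside. Disc top at z 13 mm, bar top at 43 mm. Any yaw fits.
- plate_seat (a point): Centre of the underside of the end plate's disc, 8 mm above the plate's origin: the face that rests on the rim. It coincides with the centre of the cup's mouth when the plate is seated.
- pilot_lamp: Bystander, loose: small green glass pilot lamp on a brass base, 30 mm in diameter, 40 mm tall. Origin: centre of its underside.
- coin_slide: Bystander, loose: flat nickel-plated coin slide 90 x 34 x 6 mm with a lip 20 mm tall at one end. Origin: centre of its underside; x along its length.
- idler_wheel: Bystander, loose: black rubber idler wheel lying flat, 56 mm in diameter, 16 mm tall with its brass hub. Origin: centre of its underside.
- cartridge: Bystander, loose: small tin pick-up cartridge 36 x 18 x 14 mm. Origin: centre of its underside; x along its length.
There are look-alikes about, which are no part of the job. Leave any orange or purple look-alike of the end_plate alone.

How it is judged:
By the outcome, as a careful person would: the job done as asked, in the order asked, and still so for the second after the job is handed in, while the arm keeps its last pose, push and grip.
It also fails if it takes over 51 s, if anything falls off the work surface, if the arm or the gripper's body presses on something with over 40 N, if the wrist force passes 120 N, or if a joint passes its speed limit or range.

## Working session

There is one attempt and no reset: what is moved stays moved. The work goes in short steps, Python scripts to look and compute and a shell command to move; the robot and the scene stay as the last step left them, time stands still between calls to the robot, and variables do not carry over. Pictures are saved under pics/ and viewed, and the job is handed in when it is done.

```bash
ls; mkdir -p pics; python3 - <<'E'
from rig import env
import cv2
s=env.observe()
print(s)
for n in("top","side"):
    d=env.get_image(n); cv2.imwrite(f"pics/{n}0.png",d["image"][:,:,::-1])
    print(n,d["K"],d["distortion"],d["R"],d["t"])
E
```

```text
pics
{'time_s': 0.0, 'q': array([-7.89142785e+01,  2.18430292e+01,  7.43846952e+01, -3.49234604e-04,
        8.38569850e+01, -1.23361401e+01]), 'qvel': array([ 0.05463466, -0.04255255, -0.06204047, -0.02630022, -0.13328348,
        0.0369406 ]), 'joint_efforts': array([-1.82741751e-03, -4.48463166e+01, -2.31279641e+01, -2.36814985e-04,
        4.80266986e-03, -1.26128876e-05]), 'position': array([ 0.21856673, -0.50442666,  0.24969298]), 'tool_rot': array([[ 9.17602808e-01,  3.97498431e-01, -2.90220908e-04],
       [ 3.97498416e-01, -9.17601715e-01,  1.44970364e-03],
       [ 3.09947718e-04, -1.44561448e-03, -9.99998907e-01]]), 'ft_force': array([-0.53385132, -0.43940712, -0.37311025]), 'wrist_torque': array([-0.01903107, -0.01281678, -0.02206156]), 'grip_width': 0.08545622616456022}
top [[449.91219487   0.         318.13219629]
 [  0.         449.91219487 197.50473025]
 [  0.           0.           1.        ]] [-0.07624554  0.          0.          0.          0.        ] [[-0.00188428 -0.99990264 -0.01382606]
 [-0.99580365  0.00314123 -0.09146158]
 [ 0.09149611  0.0135957  -0.99571262]] [-0.03882622  0.59450884  1.04026416]
side [[414.8179666    0.         317.55841323]
 [  0.         414.8179666  199.21496165]
 [  0.           0.           1.        ]] [-0.02893298  0.          0.          0.          0.        ] [[ 0.95206447 -0.30509776  0.02210439]
 [-0.16220655 -0.56479122 -0.80913529]
 [ 0.25934973  0.76676348 -0.58720651]] [-0.59274101  0.13796621  0.87090663]
```

View pics/top0.png

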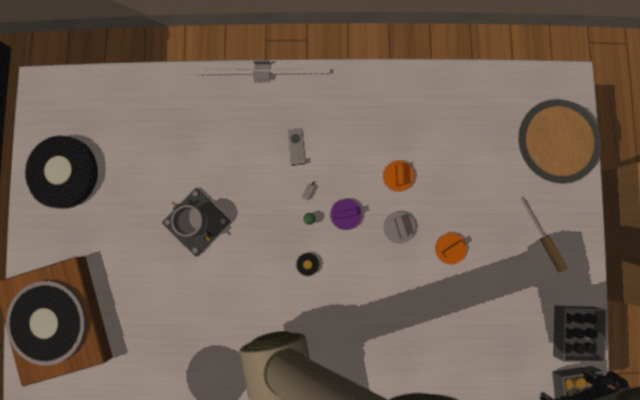

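View pics/side0.png

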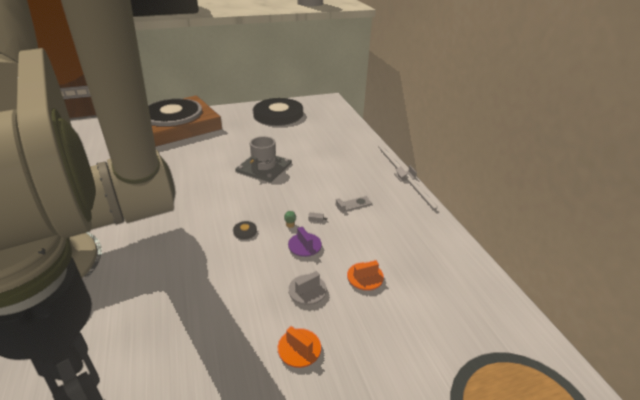

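Top view: the grey end plate is at about (400,227), the stand and cup at (190,220), with orange and purple look-alikes around the plate. I'll zoom in on both.

```bash
cat > h.py <<'E'
import numpy as np,cv2
def ray(d,uv,z):
    p=cv2.undistortPoints(np.array([[uv]],float),d["K"],np.array(d["distortion"]))[0,0]
    R=np.array(d["R"]);t=np.array(d["t"]);c=-R.T@t;v=R.T@np.array([*p,1.])
    return c+v*(z-c[2])/v[2]
def proj(d,X):
    r,_=cv2.Rodrigues(np.array(d["R"]))
    return cv2.projectPoints(np.array(X,float).reshape(-1,3),r,np.array(d["t"]),d["K"],np.array(d["distortion"]))[0][:,0]
E
python3 - <<'E'
import cv2,numpy as np
a=cv2.imread("pics/top0.png");b=cv2.imread("pics/side0.png")
f=lambda i,x,y,w=60:cv2.resize(i[y:y+w,x:x+w],(390,390),interpolation=cv2.INTER_NEAREST)
g=lambda i,x,y,w=80:f(i,x,y,w)
cv2.imwrite("pics/z0.png",np.vstack([np.hstack([g(a,360,187),g(a,155,180)]),np.hstack([f(b,280,260),f(b,233,130)])])[:, :])
im=cv2.imread("pics/z0.png");cv2.imwrite("pics/z0.png",cv2.resize(im,(600,600)))
E
```

```text
(no output)
```

View pics/z0.png

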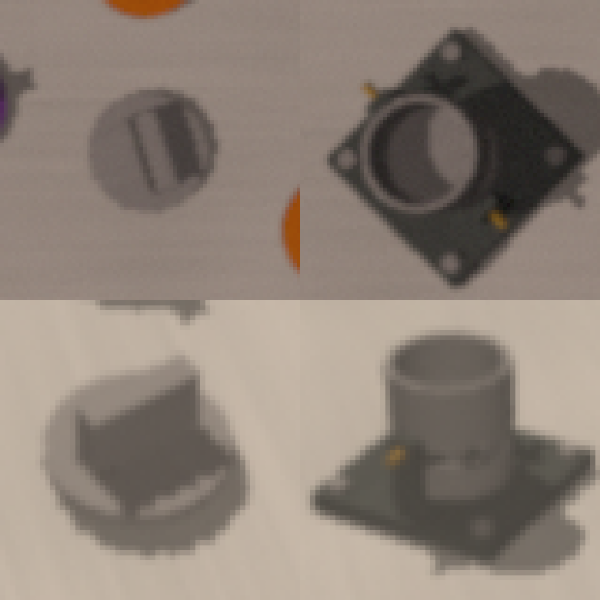

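```bash
python3 - <<'E'
from rig import env
from h import *
T=env.get_image("top");S=env.get_image("side")
a=T["image"];b=S["image"]
# camera centres
for d in(T,S): print(-np.array(d["R"]).T@np.array(d["t"]))
# disc: difference from smooth bench (local) in top
def fit(img,x0,y0,w,h,name,lo):
    c=cv2.resize(img[y0:y0+h,x0:x0+w],None,fx=8,fy=8,interpolation=cv2.INTER_CUBIC)
    g=cv2.cvtColor(c,cv2.COLOR_RGB2GRAY); bg=np.median(np.r_[g[:16].ravel(),g[-16:].ravel()]); 
    m=(cv2.GaussianBlur(g,(0,0),4)<bg-lo).astype(np.uint8)
    cs,_=cv2.findContours(m,cv2.RETR_EXTERNAL,cv2.CHAIN_APPROX_NONE); k=max(cs,key=cv2.contourArea)
    e=cv2.fitEllipse(cv2.convexHull(k)); print(name,bg,(np.array(e[0])+.5)/8-.5+[x0,y0],np.array(e[1])/8,cv2.contourArea(k)/64)
    return (np.array(e[0])+.5)/8-.5+[x0,y0]
for lo in(6,10,15):
  p=fit(a,378,206,44,42,"disc",lo); print(ray(T,p,.0105))
# zoom-picked points
top=lambda u,v,x0,y0:((u+.5)/3.75-.5+x0,(v+.5)/3.75-.5+y0)
q=[ray(T,top(*c,360,187),.043) for c in((130,117),(158,108),(187,182),(157,192))]
q=np.array(q);print("bar",q.mean(0),np.linalg.norm(np.diff(q,axis=0),axis=1),np.degrees(np.arctan2(*(q[1]-q[2])[1::-1])),np.degrees(np.arctan2(*(q[0]-q[3])[1::-1])))
# cup rim outer in top: l363 r482 t94 b212
for (l,r,t_,bb) in((60+300,482,93,213),):
  print("rim",ray(T,top((l+r)/2-300,(t_+bb)/2,155,180),.084), ray(T,top(l-300,153,155,180),.084)-ray(T,top(r-300,153,155,180),.084))
q=np.array([ray(T,top(u-300,v,155,180),.012) for u,v in((457,28),(583,156),(457,288),(327,158))]);print("base",q.mean(0),np.linalg.norm(np.diff(q,axis=0),axis=1))
sd=lambda u,v,x0,y0:((u+.5)/5-.5+x0,(v+.5)/5-.5+y0)
q=np.array([ray(S,sd(u,v-300,280,260),.043) for u,v in((78,412),(195,372))]);print("side bar near top edge",q)
q=np.array([ray(S,sd(u-300,v-300,233,130),.084) for u,v in((385,367),(516,367),(450,332),(450,394))]);print("side rim",q,q[:2].mean(0),q[2:].mean(0))
E
```

```text
[ 0.49676079 -0.05483305  1.08964206]
[ 0.36083728 -0.77070125  0.63613755]
disc 136.0 [400.1886673  226.66143417] [35.21281433 37.55048752] 1014.78125
[ 0.52516594 -0.23654577  0.0105    ]
disc 136.0 [400.22537422 226.5327282 ] [34.30395126 36.56391144] 961.515625
[ 0.52547354 -0.23663909  0.0105    ]
disc 136.0 [400.33091164 226.49543571] [33.52580643 35.8263588 ] 917.296875
[ 0.52556174 -0.23689409  0.0105    ]
bar [ 0.5245517  -0.23475223  0.043     ] [0.01836672 0.04902333 0.01968618] 20.559861155097117 19.01366623561052
rim [0.53809763 0.25543771 0.084     ] [1.02686835e-05 7.47847062e-02 0.00000000e+00]
base [0.53839407 0.25496477 0.012     ] [0.11805558 0.11666082 0.1205898 ]
side bar near top edge [[ 0.49966338 -0.2405919   0.043     ]
 [ 0.54890975 -0.2334542   0.043     ]]
side rim [[0.50452165 0.25480914 0.084     ]
 [0.57427125 0.23541651 0.084     ]
 [0.54754421 0.28628673 0.084     ]
 [0.53289457 0.21505911 0.084     ]] [0.53939645 0.24511282 0.084     ] [0.54021939 0.25067292 0.084     ]
```

```bash
python3 - <<'E'
import cv2,numpy as np
a=cv2.imread("pics/top0.png")[205:250,378:423];b=cv2.imread("pics/side0.png")[265:315,283:333]
f=lambda i:cv2.convertScaleAbs(cv2.resize(i,(400,400),interpolation=cv2.INTER_CUBIC),alpha=2,beta=-110)
cv2.imwrite("pics/z1.png",np.hstack([f(a),f(b)]))
E
```

```text
(no output)
```

View pics/z1.png

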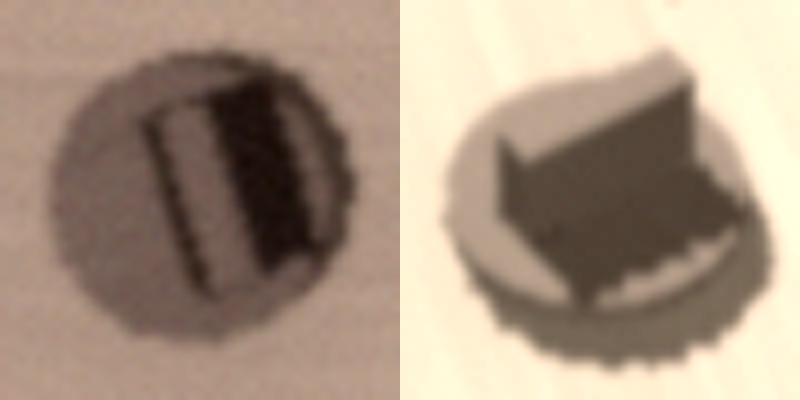

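```bash
python3 - <<'E'
from rig import env
from h import *
T=env.get_image("top");S=env.get_image("side")
A=lambda L,d,s,x0,y0:np.array([ray(d,((u+.5)/s-.5+x0,(v+.5)/s-.5+y0),.043) for u,v in L])
q=A([(160,114),(212,96),(264,274),(212,295)],T,400/45,378,205)
print(q,q.mean(0),np.linalg.norm(np.diff(q,axis=0),axis=1),[np.degrees(np.arctan2(*(q[i]-q[j])[1::-1])) for i,j in((1,2),(0,3))])
q=A([(100,138),(125,165),(293,82),(267,48)],S,8,283,265)
print(q,q.mean(0),np.linalg.norm(np.diff(q,axis=0),axis=1),[np.degrees(np.arctan2(*(q[i]-q[j])[1::-1])) for i,j in((2,1),(3,0))])
print(env.observe()["time_s"])
E
```

```text
[[ 0.54592181 -0.22063405  0.043     ]
 [ 0.55058712 -0.23436537  0.043     ]
 [ 0.50403079 -0.24718655  0.043     ]
 [ 0.49862664 -0.23348323  0.043     ]] [ 0.52479159 -0.2339173   0.043     ] [0.01450222 0.04828948 0.01473044] [np.float64(15.397059091864248), np.float64(15.199291074650091)]
[[ 0.49953833 -0.24005503  0.043     ]
 [ 0.50294953 -0.24999253  0.043     ]
 [ 0.54934333 -0.23583836  0.043     ]
 [ 0.54672059 -0.22315687  0.043     ]] [ 0.52463795 -0.2372607   0.043     ] [0.01050667 0.0485049  0.01294986] [np.float64(16.966296563183523), np.float64(19.704808598889645)]
0.3
```

Both views agree: the plate's bar centre is (0.525, -0.236) with yaw about 16.5° (edges come out at 48×14 mm). The cup is at about (0.538, 0.254). Moving above the plate.

```bash
python3 -m pendant '[[[0.485,-0.156,0],[0,0,0]],[[0.485,-0.156,0],[0,0,0]],[[0.485,-0.156,0],[0,0,0]],[[0.485,-0.156,0],[0,0,0]],[[0.485,-0.156,0],[0,0,0]],[[0.485,-0.156,0],[0,0,0]],[[0.485,-0.156,0],[0,0,0]],[[0.485,-0.156,0],[0,0,0]],[[0,0,0.4],[0,0,0.077]],[[0,0,0.4],[0,0,0]],[[0,0,0],[0,0,0]],[[0,0,0],[0,0,0]]]' 1 100; python3 - <<'E'
from rig import env
import cv2
print(env.observe()["tool_rot"])
d=env.get_image("top");a=d["image"][:,:,::-1]
b=env.get_image("side")["image"][:,:,::-1]
import numpy as np
f=lambda i,x,y,w=100:cv2.resize(i[y:y+w,x:x+w],(400,400),interpolation=cv2.INTER_CUBIC)
cv2.imwrite("pics/z2.png",np.hstack([f(a,350,177),f(b,260,220)]))
E
```

```text
time_s: 1.8
position: [0.5256, -0.2365, 0.172]
tool_rot: [[0.959, 0.284, 0.002], [0.284, -0.959, -0.001], [0.001, 0.002, -1.0]]
ft_force: [0.1, -0.7, 0.4]
grip_width: 0.0855
[[ 0.95889914  0.28374031  0.00196778]
 [ 0.28374321 -0.9588993  -0.00138784]
 [ 0.00149312  0.00188915 -0.9999971 ]]
```

View pics/z2.png

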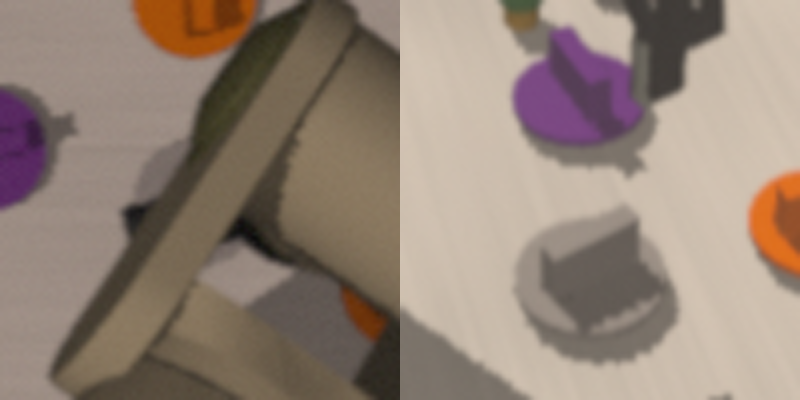

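The tool is over the plate with its jaws aligned to the bar. Going down in stages.

```bash
python3 -m pendant '[[[0,0,0.4],[0,0,0]],[[0,0,0.4],[0,0,0]],[[0,0,0.3],[0,0,0]],[[0,0,0.1],[0,0,0]],[[0,0,0],[0,0,0]],[[0,0,0],[0,0,0]]]' 1 100; python3 - <<'E'
from rig import env
import cv2,numpy as np
b=env.get_image("side")["image"][:,:,::-1]
cv2.imwrite("pics/z3.png",cv2.resize(b[210:330,240:400],(800,600),interpolation=cv2.INTER_CUBIC))
E
```

```text
time_s: 2.65
position: [0.5257, -0.2364, 0.0519]
tool_rot: [[0.959, 0.284, 0.002], [0.284, -0.959, -0.002], [0.002, 0.002, -1.0]]
ft_force: [0.1, -0.3, 0.4]
grip_width: 0.085
```

View pics/z3.png

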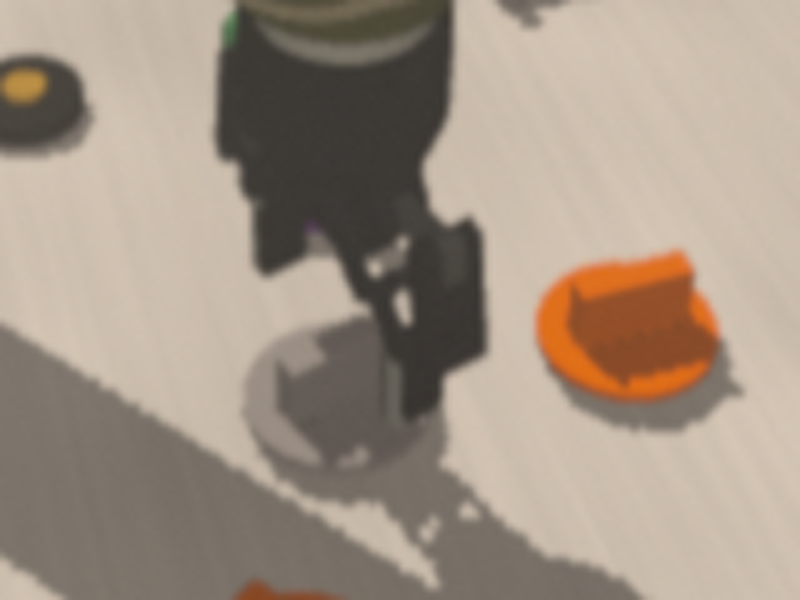

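```bash
python3 -m pendant '[[[0,0,0.1],[0,0,0]],[[0,0,0.065],[0,0,0]],[[0,0,0],[0,0,0]]]' 1 100; python3 -m pendant '[[[0,0,0],[0,0,0]],[[0,0,0],[0,0,0]],[[0,0,0],[0,0,0]],[[0,0,0],[0,0,0]],[[0,0,0],[0,0,0]],[[0,0,0],[0,0,0]],[[0,0,0],[0,0,0]],[[0,0,0],[0,0,0]]]' -1 100
```

```text
time_s: 3.08
position: [0.5248, -0.2357, 0.0331]
tool_rot: [[0.959, 0.284, -0.001], [0.284, -0.959, 0.001], [-0.001, -0.001, -1.0]]
ft_force: [0.2, 0.4, -0.0]
grip_width: 0.0855
time_s: 4.08
position: [0.5252, -0.236, 0.0342]
tool_rot: [[0.959, 0.284, 0.001], [0.284, -0.959, -0.0], [0.0, 0.001, -1.0]]
ft_force: [0.8, 1.1, 6.0]
grip_width: 0.0125
```

```bash
python3 -m pendant '[[[0,0,-0.05],[0,0,0]],[[0,0,-0.1],[0,0,0]],[[0,0,-0.25],[0,0,0]],[[0,0,-0.4],[0,0,0]],[[0,0,-0.4],[0,0,0]],[[0,0,-0.4],[0,0,0]],[[0,0,0],[0,0,0]],[[0,0,0],[0,0,0]]]' -1 100; python3 - <<'E'
from rig import env
import cv2,numpy as np
for i in range(3):
  s=env.observe();print(s["position"],s["ft_force"],s["grip_width"])
  b=env.get_image("side")["image"][:,:,::-1]
cv2.imwrite("pics/z4.png",cv2.resize(b[150:270,240:400],(800,600),interpolation=cv2.INTER_CUBIC))
E
```

```text
time_s: 5.08
position: [0.5246, -0.2356, 0.1932]
tool_rot: [[0.959, 0.284, -0.001], [0.284, -0.959, 0.001], [-0.001, -0.001, -1.0]]
ft_force: [0.4, 0.9, -2.2]
grip_width: 0.0123
[ 0.52461204 -0.23562207  0.19321244] [ 0.43215343  0.91880819 -2.2184973 ] 0.012288167729029312
[ 0.52452286 -0.23557506  0.19272191] [ 0.17787953  0.9282166  -1.06267856] 0.01269941910778715
[ 0.52454854 -0.23560591  0.19254153] [-0.19550434 -0.76208351 -2.19091121] 0.012208193909004647
```

View pics/z4.png

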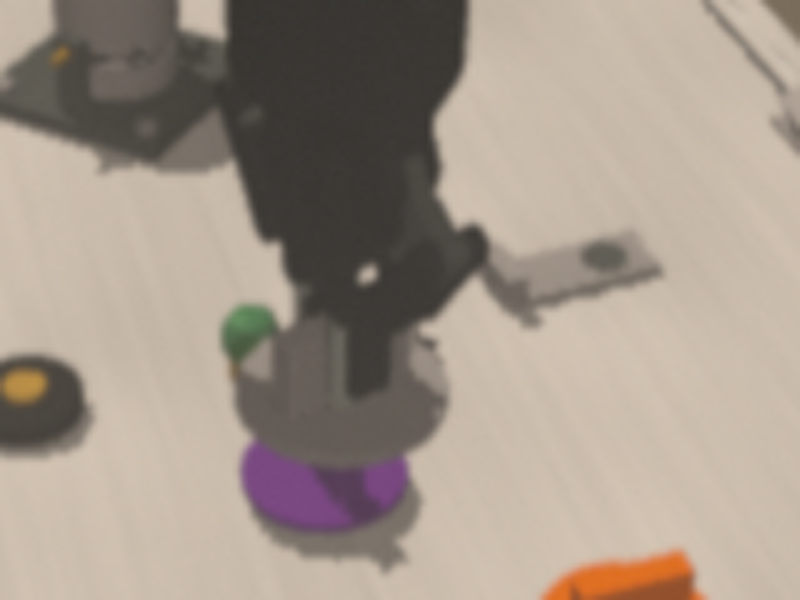

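Plate is held: about 2 N of weight, visibly hanging level under the jaws. Carrying it above the cup at constant height, ramping the speed at both ends.

```bash
python3 -m pendant '[[[0.076,-0.232,0],[0,0,0]],[[0.1525,-0.464,0],[0,0,0]],[[0.1525,-0.464,0],[0,0,0]],[[0.1525,-0.464,0],[0,0,0]],[[0.1525,-0.464,0],[0,0,0]],[[0.1525,-0.464,0],[0,0,0]],[[0.1525,-0.464,0],[0,0,0]],[[0.1525,-0.464,0],[0,0,0]],[[0.1525,-0.464,0],[0,0,0]],[[0.1525,-0.464,0],[0,0,0]],[[0.076,-0.232,0],[0,0,0]],[[0,0,0],[0,0,0]],[[0,0,0],[0,0,0]]]' -1 100; python3 - <<'E'
from rig import env
import cv2,numpy as np
s=env.observe();print(s["position"],s["ft_force"],s["grip_width"])
b=env.get_image("side")["image"][:,:,::-1]
a=env.get_image("top")["image"][:,:,::-1]
cv2.imwrite("pics/z5.png",np.hstack([cv2.resize(i,(400,480),interpolation=cv2.INTER_CUBIC) for i in (a[160:280,140:240],b[75:195,210:310])]))
E
```

```text
time_s: 6.85
position: [0.539, 0.2521, 0.1935]
tool_rot: [[0.959, 0.284, -0.001], [0.284, -0.959, -0.0], [-0.001, 0.0, -1.0]]
ft_force: [-0.6, -0.6, -1.4]
grip_width: 0.0128
[0.53897042 0.25211091 0.19351991] [-0.56802684 -0.55215664 -1.41997802] 0.012835010212576011
```

View pics/z5.png

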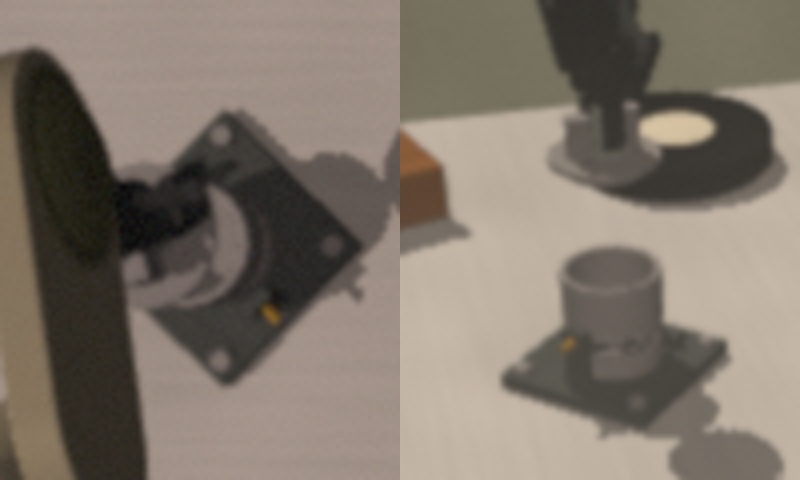

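```bash
python3 -m pendant '[[[0,0,0.2],[0,0,0]],[[0,0,0.25],[0,0,0]],[[0,0,0.15],[0,0,0]],[[0,0,0],[0,0,0]],[[0,0,0],[0,0,0]]]' -1 100; python3 - <<'E'
from rig import env
import cv2,numpy as np
s=env.observe();print(s["position"],s["ft_force"],s["grip_width"])
b=env.get_image("side")["image"][:,:,::-1]
a=env.get_image("top")["image"][:,:,::-1]
cv2.imwrite("pics/side6.png",b);cv2.imwrite("pics/top6.png",a)
f=lambda i:cv2.convertScaleAbs(cv2.resize(i,(400,600),interpolation=cv2.INTER_CUBIC),alpha=1.6,beta=-30)
cv2.imwrite("pics/z6.png",np.hstack([f(a[180:270,150:210]),f(b[105:195,233:293])]))
E
```

```text
time_s: 7.58
position: [0.54, 0.2522, 0.1347]
tool_rot: [[0.959, 0.284, 0.001], [0.284, -0.959, 0.0], [0.002, 0.0, -1.0]]
ft_force: [-0.7, 0.7, 0.6]
grip_width: 0.0121
[0.53998209 0.25220257 0.1347249 ] [-0.66190068  0.71182956  0.55626717] 0.012052229088420843
```

View pics/z6.png

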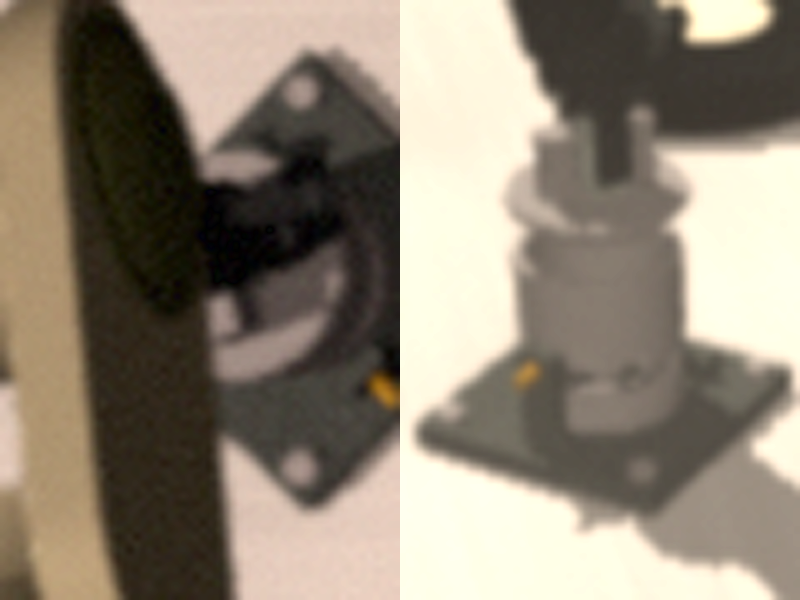

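```bash
python3 - <<'E'
from rig import env
from h import *
S=env.get_image("side");T=env.get_image("top")
th=np.linspace(0,2*np.pi,361)
def circ(d,x,y,z,r):
    p=proj(d,np.c_[x+r*np.cos(th),y+r*np.sin(th),0*th+z]);return p.min(0),p.max(0)
c=(.540,.2522)
for nm,z,r in(("disc top",.1138,.038),("disc bot",.1088,.038),("rim",.084,.036),("cup mid",.06,.036)):
    print(nm,circ(S,*c,z,r),circ(T,*c,z,r))
g=cv2.cvtColor(S["image"],cv2.COLOR_RGB2GRAY)
for v in(133,135,137,144,146,150,154): print(v,g[v,244:282])
print(S["image"][137,244:282:3].tolist())
E
```

```text
disc top (array([247.84007916, 126.00253432]), array([275.7058571 , 138.63773274])) (array([167.29830379, 201.73943415]), array([201.33626641, 236.38223402]))
disc bot (array([247.97722799, 127.61407461]), array([275.77169042, 140.30641794])) (array([168.07822391, 201.92519473]), array([201.95218334, 236.39594083]))
rim (array([249.37504101, 135.81591005]), array([275.37533272, 148.09731273])) (array([172.7011824, 203.6999403]), array([204.04319837, 235.57145911]))
cup mid (array([250.00120362, 143.267833  ]), array([275.68902731, 155.78287163])) (array([176.15204288, 204.50581888]), array([206.80060511, 235.65221474]))
133 [178 178 178 176 166 146 136 134 129 110  94  92  91  90  90  92  92  92
  86  81  83  88  90  88  88  87  87  90  96 103 117 128 147 168 177 178
 178 178]
135 [179 178 178 175 158 138 132 134 134 128 118 110  99  90  87  88  88  89
  90  89  89  88  89  89  88  88  88  88  88  89  94 121 160 175 178 178
 179 179]
137 [180 180 179 178 173 152 128 121 122 125 130 130 124 109  96  90  90  90
  91  89  89  88  88  88  88  89  89  90  94 110 140 165 176 179 179 179
 1
[... 154 characters left out ...]
182
 182 182]
146 [178 179 179 179 177 160 123 103 103  97  91  91  92  92  93  94  96  97
  97  98  96  97  97  95  93  92  92  90  88  85  87 118 165 180 182 183
 183 182]
150 [179 178 177 177 178 170 134 101  92  92  93  95  95  97  97  99  97  97
  97  97  97  96  96  94  94  92  91  89  87  85  85 117 164 180 182 183
 183 183]
154 [179 178 178 176 176 170 147 110  93  91  93  94  95  95  96  96  97  97
  97  97  97  96  95  95  93  92  90  90  87  84  87 115 161 175 179 180
 181 182]
[[192, 178, 162], [190, 176, 161], [136, 126, 116], [133, 123, 114], [132, 122, 113], [96, 89, 83], [96, 90, 84], [93, 87, 81], [94, 87, 81], [96, 89, 82], [148, 138, 127], [190, 177, 162], [190, 177, 162]]
```

```bash
python3 - <<'E'
import cv2
a=cv2.imread("pics/top0.png",0);b=cv2.imread("pics/side0.png",0)
for v in(216,219,222): print(v,a[v,164:212])
for u in(184,187,190): print(u,a[196:244,u])
for u in(260,262,264): print("side",u,b[130:155,u])
c=cv2.resize(a[190:250,155:215],(600,600),interpolation=cv2.INTER_CUBIC)
cv2.imwrite("pics/z7.png",cv2.convertScaleAbs(c,alpha=1.8,beta=-40))
E
```

```text
216 [131 127 115  91  70  59  59  75  92  82  55  41  37  40  46  56  64  65
  64  64  64  63  65  66  69  88  99 104 103 104 105 104 106 105 104 105
  97  73  48  39  42  44  44  43  38  36  35  34]
219 [ 99  76  72  75  65  57  65  88  88  61  42  39  39  43  53  62  66  66
  64  64  66  66  64  64  70  86 101 105 106 105 104 107 106 103 104 105
 102  86  59  40  37  39  49  43  38  37  36  36]
222 [ 69  93 102 103 100  84  68  82  87  64  42  40  41  48  56  62  65  63
  67  64  66  64  65  66  67  73  91 101 105 105 103 103 103 103 103 105
 100  85  60  40  36  43  50  45  37  35  36  35]
184 [134 129 117  92  69  61  54  56  56  78  91  69  47  46  58  64  64  66
  65  63  64  64  65  66  63  65  66  64  64  65  66  66  64  65  65  61
  57  53  75  92  79  62  57  57  53  53  52  58]
187 [88 67 55 56 49 55 52 50 57 84 90 66 48 60 64 64 63 64 66 64 66 63 66 64
 66 67 66 64 67 65 66 66 65 63 65 67 60 66 76 92 83 60 57 55 56 53 53 55]
190 [ 55  51  54  43  37  36  38  35  45  72  89  83  66  72  82  89  97 101
 101 101  99 100 100 101 101  97  91  83  76  71  65  63  65  63  66  67
  69  79  94  89  62  55  53  55  54  51  55  53]
side 260 [181 181 180 181 180 172 151 117 100  97  96  96  97  97  98  98 103 110
 110 102  98  98  99  98  98]
side 262 [178 178 179 179 178 170 147 112  99  99  98  98  99  98  99 100 103 110
 109 102  97  98  98  98  98]
side 264 [178 177 178 177 176 168 144 111  99  98  99  99  99  98  98 100 106 112
 106  99  97  98  97  98  97]
```

View pics/z7.png

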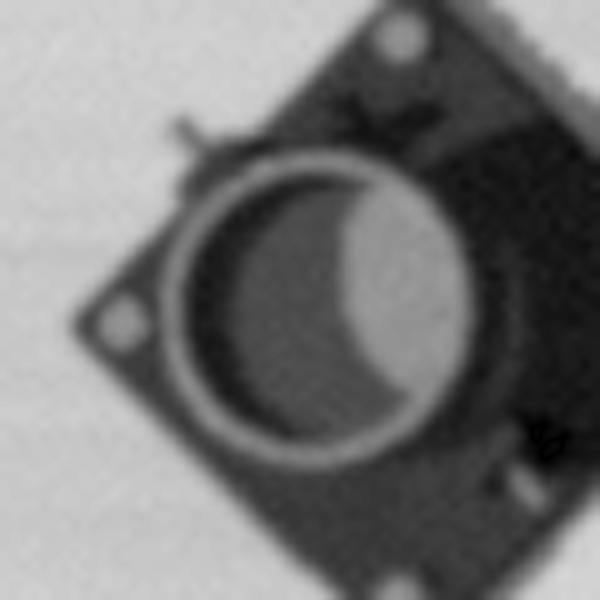

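```bash
python3 - <<'E'
import cv2,numpy as np
a=cv2.imread("pics/top6.png",0);b=cv2.imread("pics/side6.png",0)
f=lambda i:cv2.convertScaleAbs(cv2.resize(i,(400,400),interpolation=cv2.INTER_CUBIC),alpha=2.2,beta=-60)
cv2.imwrite("pics/z8.png",np.hstack([f(a[200:240,175:215]),f(b[118:158,242:282])]))
for u in(254,256,258,260,262,264,266,268,270):print(u,b[124:158,u])
E
```

```text
254 [145 124 103  94  92  91  90  91  92  95 102 117 130 129 117  97  88  85
  85  85  87  89  91  93  93  94  93  93  92  92  92  92  91  88]
256 [131 123 100  91  90  90  90  90  91  91  93  99 112 124 123 108  94  89
  90  90  89  90  92  95  96  95  95  95  95  95  95  95  94  89]
258 [101 101  92  88  88  90  89  89  89  90  89  87  89  96 106 108  97  91
  94  94  94  93  93  93  96  97  97  97  95  96  96  96  96  95]
260 [ 88  89  90  90  91  91  91  90  89  89  90  88  88  88  94 100  94  91
  95  96  96  96  95  95  96  97  97  98  96  96  96  96  96  97]
262 [ 66  67  68  70  71  71  72  75  79  86  91  89  88  90 101 110  98  93
  95  96  97  98  97  96  98  97  97  97  97  96  97  96  96  96]
264 [54 57 57 57 56 57 57 58 69 83 89 88 88 89 93 98 94 92 96 97 97 97 97 96
 97 97 96 97 97 96 96 96 96 96]
266 [58 58 58 57 57 58 58 64 77 89 89 88 87 87 89 92 92 92 96 96 97 96 95 96
 96 95 95 95 95 95 95 95 94 95]
268 [84 82 82 83 83 82 82 83 85 88 88 88 88 88 89 89 89 92 94 95 95 94 93 93
 93 94 94 94 93 93 94 93 93 93]
270 [84 87 94 99 95 94 93 91 86 86 88 88 88 89 89 89 90 91 92 91 91 91 91 91
 90 91 91 91 91 90 90 91 90 90]
```

View pics/z8.png

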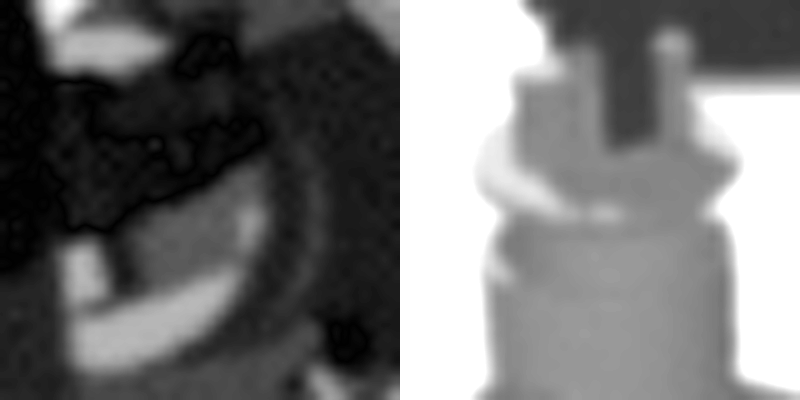

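```bash
python3 - <<'E'
import cv2,numpy as np
a=cv2.imread("pics/top6.png",0)
for v in(216,218,220,222,224,226,228,230,232):print(v,a[v,186:212])
for u in(184,186,188,190):print(u,a[226:242,u])
# disc arc points: half-level subpixel edge going outward radially from approximate centre
from h import *
from rig import env
T=env.get_image("top")
def arc(img,c,r0,r1,angs,sign=-1):
    P=[]
    for t in np.radians(angs):
        r=np.arange(r0,r1,.1); m=cv2.remap(img.astype(np.float32),(c[0]+r*np.cos(t)).astype(np.float32)[None],(c[1]+r*np.sin(t)).astype(np.float32)[None],cv2.INTER_LINEAR)[0]
        g=np.gradient(m); k=g.argmin(); 
        if g[k]<-.8: P.append((c[0]+r[k]*np.cos(t),c[1]+r[k]*np.sin(t)))
    return np.array(P)
from scipy.optimize import least_squares
def cf(P,z,r):
    X=np.array([ray(T,p,z) for p in P])[:,:2]
    s=least_squares(lambda c:np.hypot(*(X-c).T)-r,X.mean(0),loss="soft_l1",f_scale=.0007)
    f=least_squares(lambda c:np.hypot(*(X-c[:2]).T)-c[2],[*X.mean(0),r],loss="soft_l1",f_scale=.0007)
    return s.x.round(4),f.x.round(4),np.abs(s.fun).mean().round(4),len(P)
P=arc(a,(184.5,219),14,20,range(-5,90,3));print("disc",cf(P,.1138,.038))
a0=cv2.imread("pics/top0.png",0)
P=arc(a0,(186,220.6),14,19,range(0,360,4));print("rim",cf(P,.084,.036))
E
```

```text
216 [24 21 20 25 20 22 33 36 28 21 22 30 38 48 49 50 40 37 44 48 47 42 39 38
 38 38]
218 [18 23 20 20 21 21 22 25 27 32 47 57 65 68 63 54 45 38 41 47 53 44 40 38
 40 37]
220 [18 23 25 33 36 43 42 52 61 64 67 68 70 76 76 61 49 40 43 46 55 50 42 39
 39 40]
222 [28 37 45 51 62 66 69 69 69 72 68 71 75 92 89 70 49 41 42 48 53 47 41 39
 39 40]
224 [41 45 53 64 69 66 66 69 67 67 67 69 75 83 73 54 44 42 43 47 56 50 43 43
 39 42]
226 [45 41 49 59 66 67 68 68 68 72 74 79 76 67 53 43 43 40 47 55 50 44 40 38
 39 41]
228 [ 52  43  50  56  68  72  79  84  95 101 104 100  84  60  50  42  40  46
  53  53  44  41  39  41  38  38]
230 [ 70  79  86  96 101 104 110 110 111 108 101  82  60  47  43  44  48  50
  48  44  42  39  35  40  37  37]
232 [107 109 109 110 110 109 108 106  99  86  68  49  43  45  42  49  46  46
  51  55  51  35  26  29  27  35]
184 [ 94  95 103  96  74  81 104 110 109 106  96  75  64  60  62  60]
186 [ 45  50  52  59  70  94 107 109 111 106  95  73  59  60  60  62]
188 [ 49  45  50  60  86 105 109 110 110 100  85  67  58  60  60  57]
190 [ 66  65  68  82 101 109 110 108 106  90  65  59  61  57  59  61]
disc (array([0.539 , 0.2532]), array([0.5382, 0.2522, 0.0368]), np.float64(0.0006), 32)
rim (array([0.5382, 0.2576]), array([0.5382, 0.2576, 0.0359]), np.float64(0.0006), 90)
```

The top-view arc fits, whose biases cancel between disc and rim, say the cup lies about 4 mm further along +y than the plate. The side view says 1–3 mm, but it's more sensitive to height. I'll shift 3.8 mm, lower a little and compare again.

```bash
python3 -m pendant '[[[0.004,-0.038,0],[0,0,0]],[[0,0,0.1],[0,0,0]],[[0,0,0],[0,0,0]],[[0,0,0],[0,0,0]]]' -1 100; cat >> h.py <<'E'
def arc(img,c,r0,r1,angs,thr=-.8):
    P=[]
    for t in np.radians(angs):
        r=np.arange(r0,r1,.1); m=cv2.remap(img.astype(np.float32),(c[0]+r*np.cos(t)).astype(np.float32)[None],(c[1]+r*np.sin(t)).astype(np.float32)[None],cv2.INTER_LINEAR)[0]
        g=np.gradient(m); k=g.argmin()
        if g[k]<thr: P.append((c[0]+r[k]*np.cos(t),c[1]+r[k]*np.sin(t)))
    return np.array(P)
def cf(d,P,z,r):
    from scipy.optimize import least_squares
    X=np.array([ray(d,p,z) for p in P])[:,:2]
    s=least_squares(lambda c:np.hypot(*(X-c).T)-r,X.mean(0),loss="soft_l1",f_scale=.0007)
    return s.x.round(4),np.abs(s.fun).mean().round(4),len(P)
E
python3 - <<'E'
from rig import env
from h import *
ps=[]
for i in range(3):
  s=env.observe();ps.append(s["position"]);T=env.get_image("top")
S=env.get_image("side")
p=np.mean(ps,0);print(np.array(ps),s["ft_force"])
a=cv2.cvtColor(T["image"],cv2.COLOR_RGB2GRAY);b=cv2.cvtColor(S["image"],cv2.COLOR_RGB2GRAY)
z=p[2]-.034+.013
c=proj(T,[p[0],p[1],z])[0];print(c,cf(T,arc(a,c,14,20,range(-5,90,3)),z,.038))
th=np.linspace(0,2*np.pi,361)
q=proj(S,np.c_[p[0]+.038*np.cos(th),p[1]+.038*np.sin(th),0*th+z]);print("side pred disc",q.min(0),q.max(0))
cv2.imwrite("pics/top9.png",a);cv2.imwrite("pics/side9.png",b)
f=lambda i:cv2.convertScaleAbs(cv2.resize(i,(400,400),interpolation=cv2.INTER_CUBIC),alpha=2.2,beta=-60)
cv2.imwrite("pics/z9.png",np.hstack([f(a[200:240,175:215]),f(b[118:158,242:282])]))
for u in(256,258,260,262,264):print(u,b[130:152,u])
for v in(135,137,139):print(v,b[v,244:280])
E
```

```text
time_s: 8.32
position: [0.5388, 0.256, 0.1237]
tool_rot: [[0.959, 0.284, -0.0], [0.284, -0.959, -0.0], [-0.0, -0.0, -1.0]]
ft_force: [-0.1, -0.2, -1.0]
grip_width: 0.0123
[[0.53880899 0.25601607 0.12366422]
 [0.53886491 0.25599693 0.12381265]
 [0.53891861 0.25602481 0.1239353 ]] [-0.35311145  1.3683029  -1.13850788]
[184.09022785 219.73941716] (array([0.5392, 0.2554]), np.float64(0.0006), 32)
side pred disc [247.48843837 129.00070798] [275.13745305 141.70044605]
256 [ 92  91  90  91  90  90  91  91  91  97 112 121 108  94  88  89  92  95
  96  96  95  96]
258 [ 90  90  89  90  91  90  89  89  85  88  94 103 105  97  91  93  93  93
  96  97  97  97]
260 [90 89 90 90 90 91 91 91 89 88 88 90 92 93 91 94 95 94 97 98 97 97]
262 [ 63  64  64  65  69  76  86  92  90  88  90  96 103  95  92  96  97  96
  97  97  97  97]
264 [57 58 57 57 61 72 87 92 89 88 88 90 92 92 92 96 96 95 98 97 97 97]
135 [179 179 179 176 163 147 136 133 123 101  89  89  90  89  90  89  91  87
  76  68  72  76  80  83  86  85  90 101 116 125 135 153 171 178 178 178]
137 [180 179 179 172 151 136 134 134 129 113  96  92  91  89  89  89  91  93
  92  91  92  91  89  89  88  88  89  88  88  91 101 128 166 178 179 179]
139 [181 180 179 173 154 135 128 130 132 132 126 111  97  91  88  88  88  88
  88  87  88  88  88  88  88  89  89  89  88  87 102 146 172 180 180 180]
```

View pics/z9.png

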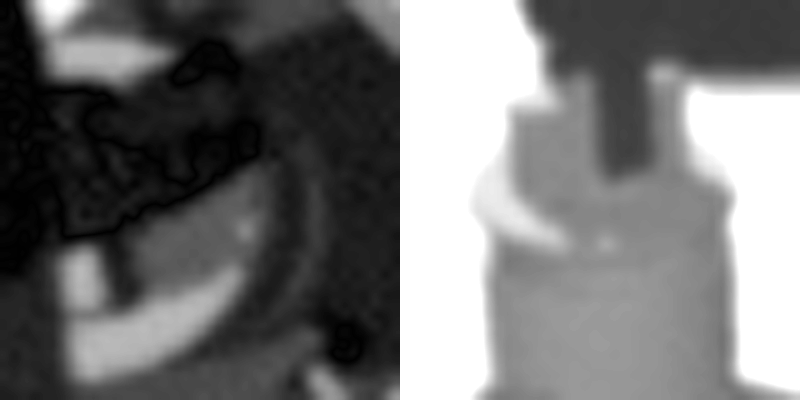

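```bash
python3 - <<'E'
from rig import env
from h import *
S=env.get_image("side")
b0=cv2.imread("pics/side0.png",0)
inv=255-b0
c=proj(S,[.539,.254,.084])[0]
# elliptical radial search: use large range, background bright -> cup dark => inv descends outward
def arcE(img,c,ax,angs,thr):
    P=[]
    for t in np.radians(angs):
        s=np.arange(.8,1.25,.005);x=c[0]+ax[0]*s*np.cos(t);y=c[1]+ax[1]*s*np.sin(t)
        m=cv2.remap(img.astype(np.float32),x.astype(np.float32)[None],y.astype(np.float32)[None],cv2.INTER_LINEAR)[0]
        g=np.gradient(m);k=g.argmin()
        if g[k]<thr:P.append((x[k],y[k]))
    return np.array(P)
P=arcE(inv,c,(13,6.2),range(182,359,4),-1)
print("rim rear half",cf(S,P,.084,.036))
P2=arcE(inv,c,(13,6.2),list(range(170,192,3))+list(range(348,372,3)),-1);print("rim sides",cf(S,P2,.084,.036))
P3=arcE(b0,c,(13,6.2),range(30,151,4),-.1);print("rim front",cf(S,P3,.084,.036))
print("rim all",cf(S,np.r_[P,P3],.084,.036))
for f,p in(("side6",(.5397,.2522,.1345)),("side9",(.5389,.256,.1238))):
  b=cv2.imread(f"pics/{f}.png",0);z=p[2]-.021
  c=proj(S,[p[0],p[1],z])[0]
  A=arcE(255-b,c,(13.9,6.35),[*range(165,215,4),*range(-16,20,4)],-1)
  # front edge of lit top
  B=arcE(b,c,(13.9,6.35),range(80,150,4),-.15)
  print(f,"sides",cf(S,A,z,.038),"front",cf(S,B,z,.038),"all",cf(S,np.r_[A,B],z,.038))
E
```

```text
rim rear half (array([0.5384, 0.2482]), np.float64(0.0014), 45)
rim sides (array([0.5391, 0.2431]), np.float64(0.0012), 16)
rim front (array([0.5386, 0.2517]), np.float64(0.0011), 29)
rim all (array([0.5388, 0.2495]), np.float64(0.0018), 74)
side6 sides (array([0.5393, 0.2447]), np.float64(0.0012), 22) front (array([0.5439, 0.2474]), np.float64(0.0017), 18) all (array([0.5415, 0.2487]), np.float64(0.0018), 40)
side9 sides (array([0.5375, 0.2475]), np.float64(0.0009), 22) front (array([0.5438, 0.2469]), np.float64(0.0014), 15) all (array([0.5393, 0.2505]), np.float64(0.0018), 37)
```

The views disagree by 2–3 mm, and the current pose sits between them, inside the 4.5 mm lead-in of the tapered foot. I'll feel the way in with small steps.

```bash
python3 -m pendant '[[[0,0,0.04],[0,0,0]],[[0,0,0.03],[0,0,0]],[[0,0,0],[0,0,0]],[[0,0,0],[0,0,0]]]' -1 100;python3 -m pendant '[[[0,0,0.01],[0,0,0]],[[0,0,0.01],[0,0,0]],[[0,0,0],[0,0,0]]]' -1 100
```

```text
time_s: 9.07
position: [0.5388, 0.256, 0.1168]
tool_rot: [[0.959, 0.284, 0.0], [0.284, -0.959, 0.0], [0.0, -0.0, -1.0]]
ft_force: [-0.2, -0.3, -1.0]
grip_width: 0.0122
time_s: 9.45
position: [0.5388, 0.256, 0.1147]
tool_rot: [[0.959, 0.284, -0.0], [0.284, -0.959, -0.0], [-0.0, -0.0, -1.0]]
ft_force: [0.8, -0.8, -0.9]
grip_width: 0.0127
```

```bash
python3 -m pendant '[[[0,0,0.01],[0,0,0]],[[0,0,0.01],[0,0,0]],[[0,0,0],[0,0,0]],[[0,0,0],[0,0,0]]]' -1 100;python3 -m pendant '[[[0,0,0.01],[0,0,0]],[[0,0,0],[0,0,0]],[[0,0,0],[0,0,0]]]' -1 100
```

```text
time_s: 9.95
position: [0.5388, 0.256, 0.1128]
tool_rot: [[0.959, 0.284, 0.0], [0.284, -0.959, 0.0], [0.0, -0.0, -1.0]]
ft_force: [-0.3, 0.2, -0.7]
grip_width: 0.0127
time_s: 10.32
position: [0.5388, 0.256, 0.1118]
tool_rot: [[0.959, 0.284, -0.0], [0.284, -0.959, 0.0], [0.0, -0.0, -1.0]]
ft_force: [-0.6, 0.1, -0.4]
grip_width: 0.0124
```

```bash
python3 -m pendant '[[[0,0,0.01],[0,0,0]],[[0,0,0],[0,0,0]],[[0,0,0],[0,0,0]]]' -1 100;python3 -m pendant '[[[0,0,0.01],[0,0,0]],[[0,0,0],[0,0,0]],[[0,0,0],[0,0,0]]]' -1 100;python3 -m pendant '[[[0,0,0.01],[0,0,0]],[[0,0,0],[0,0,0]],[[0,0,0],[0,0,0]]]' -1 100; python3 - <<'E'
from rig import env
from h import *
S=env.get_image("side");T=env.get_image("top")
s=env.observe();print(s["ft_force"],s["wrist_torque"],s["position"])
f=lambda i:cv2.convertScaleAbs(cv2.resize(i,(400,400),interpolation=cv2.INTER_CUBIC),alpha=2,beta=-50)[:,:,::-1]
cv2.imwrite("pics/z10.png",np.hstack([f(T["image"][190:250,165:225]),f(S["image"][110:170,232:292])]))
E
```

```text
time_s: 10.7
position: [0.5388, 0.256, 0.1108]
tool_rot: [[0.959, 0.284, 0.0], [0.284, -0.959, -0.0], [0.0, 0.0, -1.0]]
ft_force: [-0.2, -0.2, -1.7]
grip_width: 0.0124
time_s: 11.08
position: [0.5389, 0.2561, 0.1102]
tool_rot: [[0.959, 0.284, 0.0], [0.284, -0.959, 0.0], [0.0, 0.0, -1.0]]
ft_force: [-2.1, -0.1, 4.1]
grip_width: 0.0126
time_s: 11.45
position: [0.5389, 0.2561, 0.109]
tool_rot: [[0.959, 0.284, 0.0], [0.284, -0.959, 0.0], [0.0, -0.0, -1.0]]
ft_force: [-0.5, -0.9, 4.2]
grip_width: 0.0123
[-0.94209168 -0.36725186  5.2722106 ] [-0.07314266  0.15984974 -0.00409397] [0.53887986 0.25607188 0.10890563]
```

View pics/z10.png

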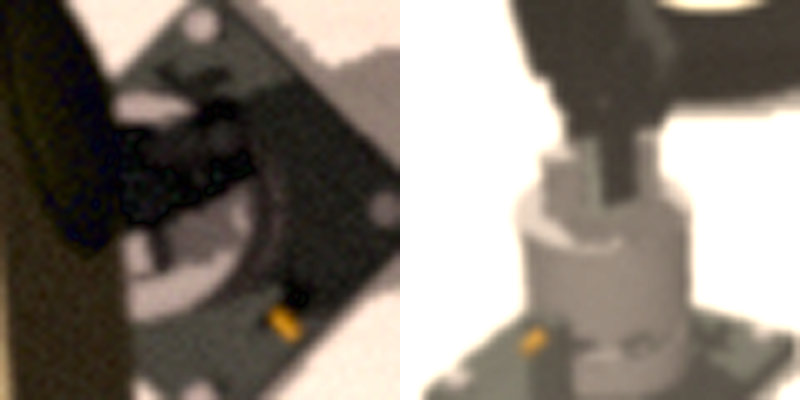

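The disc met the rim at TCP z ≈ 0.110, exactly the height expected for full seating, with under about 1 N sideways. Pressing steadily now.

```bash
python3 -m pendant '[[[0,0,0.01],[0,0,0]],[[0,0,0.01],[0,0,0]],[[0,0,0.01],[0,0,0]],[[0,0,0.01],[0,0,0]],[[0,0,0],[0,0,0]]]' -1 100;python3 -m pendant '[[[0,0,0.01],[0,0,0]],[[0,0,0.01],[0,0,0]],[[0,0,0.01],[0,0,0]],[[0,0,0.01],[0,0,0]],[[0,0,0.01],[0,0,0]],[[0,0,0],[0,0,0]]]' -1 100;python3 -m pendant '[[[0,0,0.01],[0,0,0]],[[0,0,0.005],[0,0,0]],[[0,0,0.005],[0,0,0]],[[0,0,0],[0,0,0]],[[0,0,0],[0,0,0]]]' -1 100
```

```text
time_s: 12.18
position: [0.5389, 0.2561, 0.1049]
tool_rot: [[0.959, 0.284, 0.0], [0.284, -0.959, 0.0], [0.0, -0.0, -1.0]]
ft_force: [-1.2, -0.2, 5.8]
grip_width: 0.0125
time_s: 12.92
position: [0.5389, 0.2561, 0.1002]
tool_rot: [[0.959, 0.284, 0.001], [0.284, -0.959, 0.0], [0.001, -0.0, -1.0]]
ft_force: [-1.7, -1.7, 8.1]
grip_width: 0.0124
time_s: 13.55
position: [0.5389, 0.2561, 0.0984]
tool_rot: [[0.959, 0.284, 0.001], [0.284, -0.959, 0.0], [0.001, 0.0, -1.0]]
ft_force: [-2.8, -1.4, 9.0]
grip_width: 0.0126
```

Force is rising with the spring, and the stop is expected at z ≈ 0.096. Finishing in 0.5 mm steps.

```bash
python3 -m pendant '[[[0,0,0.005],[0,0,0]],[[0,0,0.005],[0,0,0]],[[0,0,0],[0,0,0]],[[0,0,0],[0,0,0]]]' -1 100;python3 -m pendant '[[[0,0,0.005],[0,0,0]],[[0,0,0],[0,0,0]],[[0,0,0],[0,0,0]]]' -1 100;python3 -m pendant '[[[0,0,0.005],[0,0,0]],[[0,0,0],[0,0,0]],[[0,0,0],[0,0,0]]]' -1 100
```

```text
time_s: 14.05
position: [0.5389, 0.2561, 0.0975]
tool_rot: [[0.959, 0.284, 0.001], [0.284, -0.959, 0.0], [0.001, 0.0, -1.0]]
ft_force: [-3.1, -0.7, 10.2]
grip_width: 0.0126
time_s: 14.42
position: [0.5389, 0.2561, 0.097]
tool_rot: [[0.959, 0.284, 0.001], [0.284, -0.959, 0.0], [0.001, 0.0, -1.0]]
ft_force: [-2.9, -0.4, 9.9]
grip_width: 0.0124
time_s: 14.8
position: [0.5389, 0.2561, 0.0965]
tool_rot: [[0.959, 0.284, 0.001], [0.284, -0.959, 0.0], [0.001, 0.0, -1.0]]
ft_force: [-2.4, -1.1, 11.2]
grip_width: 0.0126
```

```bash
python3 -m pendant '[[[0,0,0.005],[0,0,0]],[[0,0,0],[0,0,0]],[[0,0,0],[0,0,0]]]' -1 100;python3 -m pendant '[[[0,0,0.003],[0,0,0]],[[0,0,0],[0,0,0]],[[0,0,0],[0,0,0]]]' -1 100;python3 -m pendant '[[[0,0,0.003],[0,0,0]],[[0,0,0],[0,0,0]],[[0,0,0],[0,0,0]]]' -1 100
```

```text
time_s: 15.18
position: [0.5389, 0.2561, 0.0962]
tool_rot: [[0.959, 0.284, 0.001], [0.284, -0.959, 0.0], [0.001, 0.0, -1.0]]
ft_force: [-3.1, -0.8, 10.9]
grip_width: 0.0124
time_s: 15.55
position: [0.5389, 0.2561, 0.0962]
tool_rot: [[0.959, 0.284, 0.001], [0.284, -0.959, 0.0], [0.001, 0.0, -1.0]]
ft_force: [-4.5, -1.3, 13.7]
grip_width: 0.0122
time_s: 15.92
position: [0.539, 0.2561, 0.0961]
tool_rot: [[0.959, 0.284, 0.001], [0.284, -0.959, 0.0], [0.001, 0.0, -1.0]]
ft_force: [-3.9, -0.9, 15.5]
grip_width: 0.0124
```

The position stalls at 0.0961 while force climbs from 11 to 15.5 N, so this is the hard stop. One more small step for margin, then a check.

```bash
python3 -m pendant '[[[0,0,0.004],[0,0,0]],[[0,0,0],[0,0,0]],[[0,0,0],[0,0,0]],[[0,0,0],[0,0,0]]]' -1 100; python3 - <<'E'
from rig import env
from h import *
S=env.get_image("side");T=env.get_image("top")
for i in range(4):
  s=env.observe();print(s["ft_force"],s["wrist_torque"],s["position"],s["tool_rot"][:,2]);S=env.get_image("side")
f=lambda i:cv2.convertScaleAbs(cv2.resize(i,(400,400),interpolation=cv2.INTER_CUBIC),alpha=2,beta=-50)[:,:,::-1]
cv2.imwrite("pics/z11.png",np.hstack([f(T["image"][190:250,165:225]),f(S["image"][115:175,232:292])]))
E
```

```text
time_s: 16.42
position: [0.539, 0.2561, 0.0961]
tool_rot: [[0.959, 0.284, 0.002], [0.284, -0.959, 0.0], [0.002, 0.0, -1.0]]
ft_force: [-5.9, -2.1, 18.7]
grip_width: 0.0123
[-6.1935826  -3.0816024  18.37912379] [-0.30200094  0.97993769 -0.03814566] [0.53892914 0.25609696 0.09610407] [ 1.63016411e-03  2.66718896e-04 -9.99998636e-01]
[-5.94510407 -2.14032952 19.2985441 ] [-0.30825716  1.0210353  -0.02006454] [0.53894434 0.25608608 0.09611297] [ 1.64715160e-03  2.50186465e-04 -9.99998612e-01]
[-5.6319624  -3.02836627 18.62957567] [-0.32597224  1.0232181  -0.00351396] [0.53896269 0.25609098 0.09611165] [ 1.68176488e-03  2.91990649e-04 -9.99998543e-01]
[-5.46276127 -1.6946983  18.99482533] [-0.35205936  1.03247072  0.02231814] [0.53896421 0.25607402 0.09613483] [ 1.71267963e-03  2.49821109e-04 -9.99998502e-01]
```

View pics/z11.png

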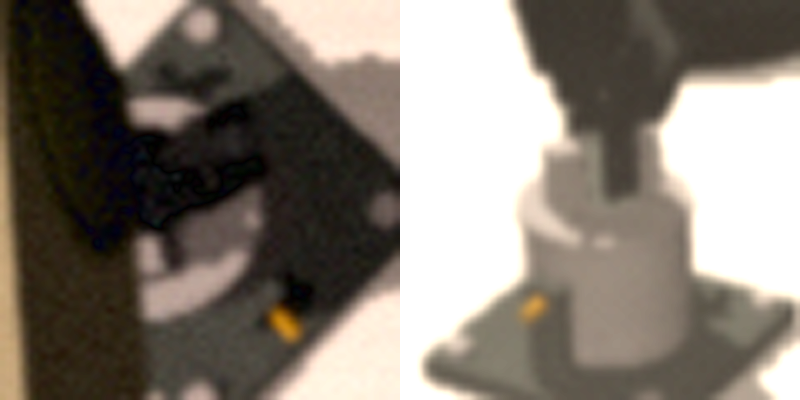

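The heights all agree: grasp 0.0342, rim contact 0.1102, stop 0.0961, so 14.1 mm of travel with the disc flat on the rim. The hold is stable at about 19 N, so I'm handing in.

```bash
python3 - <<'E'
from rig import env
print(env.observe()["time_s"]);print(env.close_job())
E
```

```text
16.725
the job is handed in; nothing more can be done
None
```

The end plate is seated on the cup rim, and I handed in at 16.7 s with the arm still holding it pressed on the hard stop. I gripped the grey plate by its bar, carried it over the cup and felt the spigot in with small steps. I then pressed down at no more than about 8 mm/s, slowing to steps of 0.5 mm or less near the stop.

**Checks that agreed**
- **Seating:** the disc met the rim at TCP z 0.110, which is the height expected for a fully seated plate.
- **Stop:** the cup stopped after 14.1 mm of travel (14 mm given). There the position stalled while the push rose from 11 N to a steady 19 N or so.
- **Level:** the tool is within 0.1° of vertical, and the last pictures show the disc on the rim with the cup fully down.

**Checks that disagreed or are less certain**
- **Cup position:** the two cameras differed by 2–3 mm on where the cup's centre is, so I lowered the plate at a pose between them. The spigot went in without catching, but the disc may be about 1 mm off centre, within the 2 mm clearance.
- **Side load:** about 6 N sideways built up while pressing on the stop. I took this to be the arm flexing against friction and left it.
- **Other parts:** I kept the path clear of the other parts, but took no final picture of the whole bench to confirm they hadn't moved.

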